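# Move the heat to the honey: one click on each warmer's thumbwheel

### The arm

A 6-joint arm with a two-finger parallel gripper is mounted at the origin on the work surface; the furniture and walls round the work are solid. World frame = base frame: x ahead of the robot, y to its left, z up, the work surface at z = 0. Lengths are in m, angles in rad, forces in N, time in s.
With the tool pointing down it reaches from about 0.375 to 0.975 m from the base axis. Payload 3.8 kg.
Tool frame: the origin (TCP) lies at the very end of the fingers, on their centre line; the grasp point (between the pads) lies 19 mm behind it; z points along the fingers, y is the line along which they close (so a half turn about z gives the same grasp; the last joint's range is limited). The gripper opens to 85 mm and grips with 20 to 120 N. Pads are 22 mm wide; open, the fingers measure 114 mm over their backs; the gripper's body (76 mm by 85 mm) begins 54 mm behind the grasp point. The pads swing forward as they close: fully open they stand 13 mm farther back than shut.
Start: joints at [-1.342, 0.264, 1.604, -0, 1.274, -0.037], TCP at [0.177, -0.651, 0.231] pointing down, gripper open.
Joint ranges: [-2.63, 2.63], [-0.94, 2.18], [0.31, 2.57], [-1.31, 4.45], [0, 2.66], [-2.55, 2.55]. Speed limits (rad/s): [2.57, 2.57, 3.14, 3.14, 3.14, 3.14].

### API

Orientations are given as a rotation vector (axis times angle).
In Python, from workcell import monitor, viewer, job gives the robot as it stands. The module is installed in compiled form; this text tells all that it offers.
- The arm moves only by the tool step_arm, never from a script. Its argument "series" is one flat list of numbers, 4 for each row, row after row: the shift along the tool's x, y, z in m, then the turn about the tool's z in rad. A call has 1 to 8 rows; each row is the pose to reach, as a shift and turn from the pose commanded when the call began, along the tool's axes at that moment; what a row does not reach only later rows make up. A row lasts 1/8 s, in which the tool goes at most 62.5 mm and 10.7 degrees, less where a joint would pass 70% of its speed; a pose out of reach is approached as far as the arm can. A call with a gripper value outside its range is refused whole. "gripper" is the opening, from 0 (shut) to 1 (fully open), set as the call begins (left out, the last holds). The fingers move at their own pace and stop on an object; "newtons" is the grip in N (left out, the last holds). Time passes only in rows, so rows that repeat a pose let the fingers close. It gives the time, the measured TCP pose, the force, the opening and the grip force at its end, in the units of the state.
- monitor.read_state(): the state, without advancing time (a new reading comes with each control period).
- viewer.read_camera(name): name is "side" or "top" or "wrist"; returns a dict with "image" (480x640x3 uint8, red, green, blue), "intrinsics" (3x3 intrinsics, pixels), "T" (4x4, takes a point from camera to world coordinates); the wrist camera has in their place "hand_eye" (4x4, takes a point from camera to tool coordinates, whose origin is the TCP and whose axes are the flange's). Camera axes: x right, y up, looking along -z (the intrinsics and any distortion apply to the point x, -y, -z); pixel columns grow to the right and rows downward; lengths in m; the calibration is good to about 2 mm. The wrist camera is an equidistant fisheye: a pixel r from the principal point sees the ray r / f radians off the axis. A picture is of the moment at which its call begins: read the wrist's pose just before it. There is no depth.
- job.finish_job(): hands the job in; it is judged then, once.
Trained networks look in a picture, given as the dict that the camera call returned (one of the last four; its "shot" number tells which), for a name from the list of things; names that differ only in an ending like _2 or _b are one class to them, and where a whole thing is asked for, a point or a joint stands for the part that bears it (a point fixed in the world has none). Each returns a list of dicts, best first, with "score" (0 to 1); they miss things now and then, are a little off and sometimes report something else, mostly with a low value. They report only what shows in the picture. A call takes as long as a camera call. They do not tell look-alikes from the thing itself.
- viewer.boxes_of(picture, label): "extent" ([centre column, centre row, width, height] in pixels, round what is visible of it).
- viewer.spot_point(picture, label): "point" ([column, row] in pixels: a listed point, or the origin of a listed thing).
The state is a dict: "time": time; "q": joint angles; "joint_vel": joint speeds; "joint_torque": joint torques, N m; "tool_pos": TCP position; "tcp_rot": TCP orientation; "wrist_force": force on the tool from outside, world axes, zero at the start; "torque": the same for the moment, N m; "width": opening from 0.0 (shut) to 1.0 (fully open); "grip_force": force on a finger pad.
Only numpy, scipy, OpenCV 4.12 (cv2) and the standard library are available. Lean on these libraries where they do the work, as an engineer would, in place of code of your own. Each camera call takes 0.05 s, during which the arm holds its last target. There are 200 camera calls.

### The job

Someone has set the honey jar on one of the two warming plates, but the empty one is the one that is on. With a fingertip on the ribbed thumbwheels, first roll the empty warmer's wheel back towards you by one click, from low to off; then roll the wheel of the warmer under the honey jar away from you by one click, from off to low, where the white line points straight up. Only touch the wheels: do not pinch, lift or shove the warmers, leave everything else where it stands, and take your hand away at the end.

Things in the scene. Friction and masses are not known exactly. Their poses are not given: they have to be found in the camera images.
- warmer_a: The warmer with the honey jar on it. White box 210 (x) x 130 (y) x 46 mm tall, about 1 kg, loose, on rubber feet. Origin: centre of its underside, z up. Round dark steel hot plate, 100 mm across, at x = +45 mm, its top 49 mm up. At the -x end, which faces the robot (yaw within 0.35 rad), a black ribbed thumbwheel stands 16 mm out of the top face at x = -68 mm, mid-width.
- warmer_b: The empty warmer, the same as the other. White box 210 (x) x 130 (y) x 46 mm tall, about 1 kg, loose, on rubber feet. Origin: centre of its underside, z up. Beside each wheel small, middle and large dots mark off, low and high; the white line across the wheel points to the set one: leaning to the robot at off, straight up at low.
- wheel_a (a joint): Setting of the thumbwheel of the warmer under the honey jar. 0 = off, 0.6 = low, 1.2 = high (rad). Grows as the wheel's top rolls along the warmer's +x, away from the robot. Detents hold it at these three; let go elsewhere, it snaps to the nearest (dividing angles near 0.3 and 0.9). A click takes about 2 N along the rim; stops lie just past 0 and 1.2. Starts at off.
- wheel_b (a joint): Setting of the thumbwheel of the empty warmer. 0 = off, 0.6 = low, 1.2 = high (rad). Grows as the wheel's top rolls along the warmer's +x, away from the robot. Detents hold it at these three; let go elsewhere, it snaps to the nearest (dividing angles near 0.3 and 0.9). A click takes about 2 N along the rim; stops lie just past 0 and 1.2. Starts at low.
- wheel_a_top (a point): Topmost point of the honey warmer's thumbwheel, mid-width, 62 mm above the table; axes as the warmer's; does not turn with the wheel. Wheel: radius 28 mm, 24 mm wide, axis along y. It is sprung: pressed down it sinks up to 5 mm, about 1.2 N to start and 1.5 N more a mm; press lightly, some 3 to 8 N, to roll it by friction
- wheel_b_top (a point): The same point of the empty warmer's thumbwheel, which is alike in every way
- honey_jar: Little honey jar with a yellow lid, 46 mm across, 68 mm tall, loose, standing near the middle of warmer_a's hot plate. Origin at the centre of its underside, z up
- pill_tub: White tablet tub, loose, 41 mm across, 83 mm tall, upright; a bystander. Origin at the centre of its underside, z up
- salt_shaker: Glass salt shaker with a grey cap, loose, 44 mm across, 90 mm tall, upright; a bystander. Origin at the centre of its underside, z up
- cumin_jar: Spice jar with a green lid, loose, 46 mm across, 105 mm tall, upright; a bystander. Origin at the centre of its underside, z up
Things that resemble listed ones, but are neither listed nor needed, are in the scene too. What is shaped like the warmer_a but turquoise is not meant. Leave any red look-alike of the honey_jar alone.

How it is judged:
By the outcome, as a careful person would: the job done as asked, in the order asked, and still so for the second after the job is handed in, with the robot touching nothing.
It also fails if it takes over 45 s, if anything falls off the work surface, if the arm or the gripper's body presses on something with over 40 N, if the wrist force passes 120 N, or if a joint passes its speed limit or range.

## Working session

There is one attempt and no reset: what is moved stays moved. The work goes in short steps, Python scripts to look and compute and a tool call to move; the robot and the scene stay as the last step left them, time stands still between calls to the robot, and variables do not carry over. Pictures are saved under pics/ and viewed, at most 10 in all, crops included, and the job is handed in when it is done.

Besides the shell and the picture viewer there is one more tool, called as name(argument=value, ...) on one line, values as JSON. step_arm: Moves the arm, as the interface text tells. Its arguments: {"type":"object","properties":{"series":{"type":"array"},"gripper":{"type":"number"},"newtons":{"type":"number"}},"required":["series"]}

```bash
mkdir -p pics
cat > h.py <<'E'
import numpy as np, cv2
from scipy.spatial.transform import Rotation as R
from workcell import monitor, viewer, job
def ray(pic, px, st=None):
    K=np.array(pic["intrinsics"]); 
    if "T" in pic:
        d=np.array([(px[0]-K[0,2])/K[0,0],-(px[1]-K[1,2])/K[1,1],-1.]); T=np.array(pic["T"])
    else:
        v=np.array([(px[0]-K[0,2])/K[0,0],(px[1]-K[1,2])/K[1,1]]); r=np.linalg.norm(v)+1e-12
        d=np.array([np.sin(r)*v[0]/r,-np.sin(r)*v[1]/r,-np.cos(r)])
        A=np.eye(4);A[:3,:3]=R.from_rotvec(st["tcp_rot"]).as_matrix();A[:3,3]=st["tool_pos"]
        T=A@np.array(pic["hand_eye"])
    return T[:3,3],T[:3,:3]@d
def at_z(pic,px,z,st=None):
    o,d=ray(pic,px,st); return o+d*(z-o[2])/d[2]
E
python3 - <<'E'
from h import *
s=monitor.read_state(); print(s)
for n in ["top","side"]:
    p=viewer.read_camera(n); cv2.imwrite(f"pics/{n}0.png",p["image"][:,:,::-1]); print(n,[k for k in p])
    for l,z in [("wheel_a_top",.062),("warmer_a",0),("honey_jar",.049),("pill_tub",0),("salt_shaker",0),("cumin_jar",0)]:
        for d in viewer.spot_point(p,l): print(l,round(d["score"],2),np.round(d["point"]),np.round(at_z(p,d["point"],z),3))
E
```

```text
{'time': 0.0, 'q': array([-1.34190450e+00,  2.64740482e-01,  1.60538547e+00,  3.66556694e-05,
        1.27367737e+00, -3.68891841e-02]), 'joint_vel': array([ 7.81236109e-04,  2.41906760e-03, -1.07469283e-03,  2.23441349e-03,
       -1.10518040e-03,  2.61662463e-05]), 'joint_torque': array([ 2.95038599e-04, -5.15110230e+01, -3.67317367e+01,  4.26788768e-05,
        1.29452208e-02,  1.69667152e-05]), 'tool_pos': array([ 0.17714916, -0.6505848 ,  0.22996436]), 'tcp_rot': array([-3.11171118e+00, -4.15951355e-01,  2.77874683e-04]), 'wrist_force': array([-0.03988244,  0.22242837,  0.18164947]), 'torque': array([-0.00832413,  0.00617755,  0.0220971 ]), 'grip_force': 0.0, 'width': 0.9977537525270677}
top ['image', 'intrinsics', 'T', 'shot']
wheel_a_top 0.55 [387. 250.] [ 0.479 -0.227  0.062]
wheel_a_top 0.51 [406. 352.] [ 0.183 -0.276  0.062]
warmer_a 0.73 [381. 225.] [ 0.558 -0.219  0.   ]
warmer_a 0.68 [250. 247.] [0.498 0.176 0.   ]
warmer_a 0.6 [393. 331.] [ 0.239 -0.249  0.   ]
honey_jar 0.5 [378. 217.] [ 0.578 -0.205  0.049]
honey_jar 0.46 [330. 186.] [ 0.671 -0.063  0.049]
honey_jar 0.29 [173. 267.] [0.439 0.399 0.049]
pill_tub 0.56 [311. 229.] [ 0.55  -0.008  0.   ]
salt_shaker 0.49 [446. 230.] [ 0.542 -0.415  0.   ]
cumin_jar 0.82 [177. 269.] [0.434 0.396 0.   ]
side ['image', 'intrinsics', 'T', 'shot']
wheel_a_top 0.67 [180. 325.] [ 0.188 -0.285  0.062]
wheel_a_top 0.64 [324. 307.] [ 0.481 -0.244  0.062]
warmer_a 0.94 [355. 323.] [ 0.552 -0.219  0.   ]
warmer_a 0.89 [212. 340.] [ 0.243 -0.258  0.   ]
warmer_a 0.54 [364. 384.] [ 0.544 -0.416  0.   ]
honey_jar 0.68 [372. 304.] [ 0.587 -0.218  0.049]
honey_jar 0.61 [397. 286.] [ 0.656 -0.149  0.049]
honey_jar 0.24 [326. 308.] [ 0.487 -0.226  0.049]
pill_tub 0.68 [344. 274.] [ 0.549 -0.005  0.   ]
salt_shaker 0.67 [372. 299.] [ 0.604 -0.126  0.   ]
salt_shaker 0.64 [366. 385.] [ 0.547 -0.419  0.   ]
cumin_jar 0.87 [296. 212.] [0.44  0.393 0.   ]
```

View pics/top0.png

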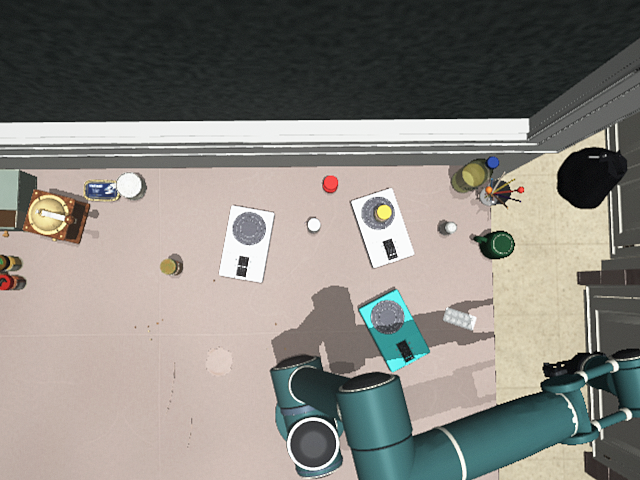

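View pics/side0.png

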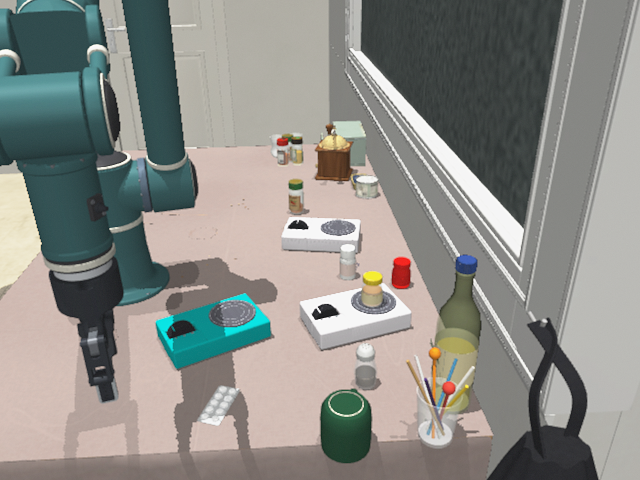

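The top picture shows the empty white warmer at about (248,245) with its wheel near (243,266). The honey warmer is at about (381,228), its wheel near (390,249) and the yellow lid near (383,212). The turquoise decoy is at (393,330). The side picture agrees. I'll go past A, taking a look, and on to B.

step_arm(series=[0.043,-0.041,-0.004,0,0.087,-0.082,-0.008,0,0.13,-0.124,-0.012,0,0.174,-0.165,-0.016,0,0.217,-0.206,-0.02,0,0.261,-0.247,-0.02,0,0.305,-0.289,-0.02,0,0.349,-0.33,-0.02,0], gripper=0)

```text
time: 1.7
tool_pos: [0.4282, -0.2395, 0.2518]
tcp_rot: [3.113, 0.416, 0.002]
wrist_force: [0.8, 0.4, 0.2]
width: -0.002
grip_force: 0.0
```

```bash
cat > look.py <<'E'
from h import *
import sys
s=monitor.read_state(); p=viewer.read_camera("wrist"); cv2.imwrite(f"pics/{sys.argv[1]}.png",p["image"][:,:,::-1])
print(s["time"],s["tool_pos"],s["tcp_rot"],s["wrist_force"]); print(np.round(p["hand_eye"],3), p["intrinsics"])
for l,z in [("wheel_a_top",.062),("warmer_a",0),("honey_jar",.049)]:
    for d in viewer.spot_point(p,l): print(l,round(d["score"],2),np.round(d["point"]),np.round(at_z(p,d["point"],z,s),4))
E
python3 look.py w1
```

```text
1.7 [ 0.42817082 -0.23954361  0.25178685] [3.11302761e+00 4.15772049e-01 1.72662393e-03] [0.80354729 0.39857949 0.23040775]
[[-0.002  0.947  0.32   0.082]
 [ 1.     0.001  0.001 -0.   ]
 [ 0.001  0.32  -0.947 -0.144]
 [ 0.     0.     0.     1.   ]] [[371.64829954   0.         320.87825767]
 [  0.         371.64829954 244.16189363]
 [  0.           0.           1.        ]]
wheel_a_top 0.89 [338. 155.] [ 0.4843 -0.2403  0.062 ]
warmer_a 0.94 [288. 338.] [ 0.2471 -0.2455  0.    ]
warmer_a 0.7 [22. 72.] [0.5069 0.1906 0.    ]
warmer_a 0.6 [332.  88.] [ 0.5463 -0.2189  0.    ]
honey_jar 0.69 [336.  42.] [ 0.5857 -0.2111  0.049 ]
```

View pics/w1.png

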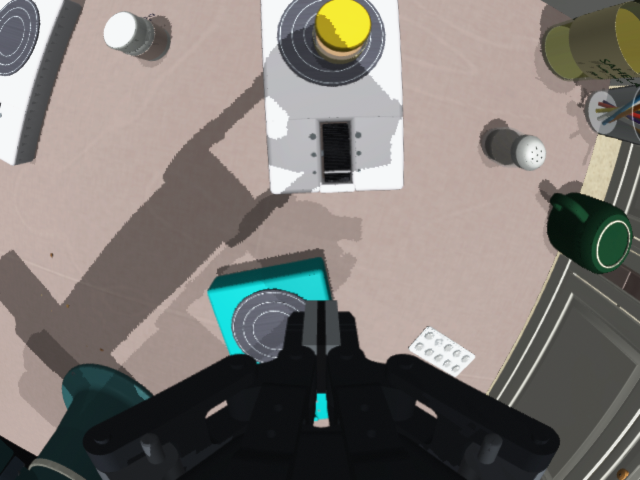

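The wrist picture shows wheel A at (338,155). Its white line is on the robot side at (336,173), so it is off as expected, and the warmer is nearly aligned with the tool. On to B, turning to match its yaw.

step_arm(series=[0.009,-0.054,0,0.06,0.018,-0.107,0,0.12,0.027,-0.16,0,0.18,0.036,-0.213,0,0.24,0.045,-0.266,0,0.3,0.054,-0.32,0,0.36,0.063,-0.373,0,0.42,0.071,-0.426,0,0.45])

```text
time: 2.9
tool_pos: [0.3845, 0.1886, 0.2517]
tcp_rot: [3.128, -0.295, 0.002]
wrist_force: [0.7, -0.8, -1.0]
width: -0.0
grip_force: 0.0
```

```bash
python3 look.py w2
```

```text
2.9 [0.38453468 0.18864135 0.25166475] [ 3.12756028e+00 -2.94972454e-01  2.35308518e-03] [ 0.73220826 -0.83827593 -0.95494864]
[[-0.002  0.947  0.32   0.082]
 [ 1.     0.001  0.001  0.   ]
 [ 0.001  0.32  -0.947 -0.144]
 [ 0.     0.     0.     1.   ]] [[371.64829954   0.         320.87825767]
 [  0.         371.64829954 244.16189363]
 [  0.           0.           1.        ]]
warmer_a 0.94 [612.  36.] [ 0.5441 -0.2293  0.    ]
warmer_a 0.86 [626. 246.] [ 0.2477 -0.2411  0.    ]
warmer_a 0.85 [300.  87.] [0.5074 0.1879 0.    ]
honey_jar 0.53 [302. 157.] [0.4376 0.1965 0.049 ]
```

View pics/w2.png

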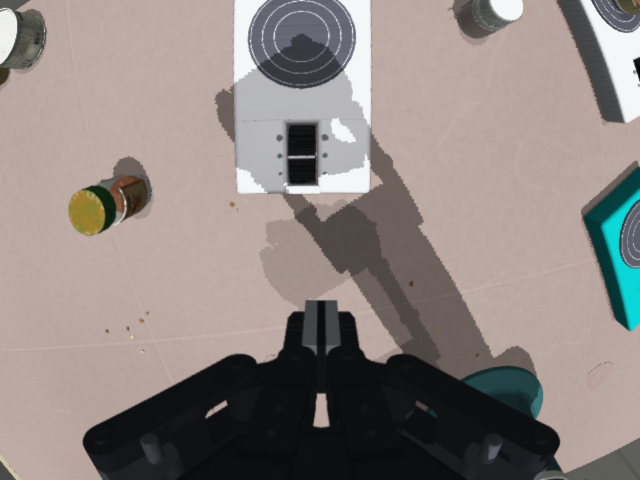

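The picture shows wheel B at (302,155) with the white line mid-wheel at row 156, so it is at low. The near top corners are at (237,192) and (369,192), and the box is parallel to the view.

Run:
```python
from h import *
s=monitor.read_state(); p=viewer.read_camera("wrist")
def go(st,L,Rr,top,plate):
    l,r=[at_z(p,c,.046,st) for c in (L,Rr)]; e=l-r; yaw=np.arctan2(-e[0],e[1]); m=(l+r)/2
    ux=np.array([np.cos(yaw),np.sin(yaw),0])
    print("width",np.linalg.norm(e),"yaw",yaw,"wheel from edge",m+.037*ux,"line",at_z(p,top,.062,st),"plate",at_z(p,plate,.049,st))
go(s,(237,192),(369,192),(302,156),(302,37))
go(dict(tool_pos=[.42817,-.23954,.25179],tcp_rot=[3.11302761,.415772,.0017266]),(272,192),(402,188),(338,152),(331,40))
x=R.from_rotvec(s["tcp_rot"]).as_matrix(); print(x, s["tool_pos"])
```

```text
width 0.12720475659060987 yaw -0.18923144418805188 wheel from edge [0.44076775 0.19520601 0.046     ] line [0.43906258 0.19496378 0.062     ] plate [0.54842696 0.17486514 0.049     ]
width 0.1252777980272339 yaw 0.2996597771315583 wheel from edge [ 0.48607728 -0.23863656  0.046     ] line [ 0.48637944 -0.23941242  0.062     ] plate [ 0.58592335 -0.20622764  0.049     ]
[[ 9.83297534e-01 -1.82005381e-01 -5.84694281e-06]
 [-1.82005273e-01 -9.83296919e-01 -1.11788434e-03]
 [ 1.97711684e-04  1.10027709e-03 -9.99999375e-01]] [0.38430346 0.18788382 0.25122915]
```

step_arm(series=[0.03,-0.012,0.03,0,0.06,-0.017,0.08,0,0.061,-0.017,0.13,0,0.061,-0.017,0.165,0,0.061,-0.017,0.18,0,0.061,-0.017,0.184,0,0.061,-0.017,0.184,0])

```text
time: 4.03
tool_pos: [0.4483, 0.1938, 0.0686]
tcp_rot: [-3.127, 0.29, -0.003]
wrist_force: [0.2, 0.7, -0.0]
width: 0.002
grip_force: 0.0
```

step_arm(series=[0,0,0.003,0,0,0,0.006,0,0,0,0.008,0,0,0,0.008,0])

```text
time: 4.53
tool_pos: [0.4478, 0.1945, 0.06]
tcp_rot: [-3.128, 0.289, -0.002]
wrist_force: [0.4, -0.2, 4.2]
width: 0.0
grip_force: 2.1
```

step_arm(series=[0,0,0.001,0,-0.003,0,0.001,0,-0.006,0,0.001,0,-0.009,0,0.001,0,-0.012,0,0.001,0,-0.015,0,0.001,0,-0.017,0,0.001,0,-0.017,0,0.001,0])

```text
time: 5.52
tool_pos: [0.4308, 0.1976, 0.0589]
tcp_rot: [-3.127, 0.289, -0.002]
wrist_force: [-0.9, 1.0, 5.1]
width: 0.0
grip_force: 2.8
```

step_arm(series=[0,0,-0.01,0,0,0,-0.03,0,-0.02,0,-0.08,0,-0.045,0,-0.14,0,-0.045,0,-0.19,0,-0.045,0,-0.19,0])

```text
time: 6.28
tool_pos: [0.3884, 0.2066, 0.2537]
tcp_rot: [-3.124, 0.288, -0.013]
wrist_force: [0.6, -0.2, -0.8]
width: 0.0
grip_force: 0.0
```

```bash
python3 look.py w3
```

```text
6.275 [0.38836104 0.2065767  0.25372721] [-3.12364931  0.28768484 -0.01325914] [ 0.57431372 -0.20648184 -0.78376817]
[[-0.002  0.947  0.32   0.082]
 [ 1.     0.001  0.001  0.   ]
 [ 0.001  0.32  -0.947 -0.144]
 [ 0.     0.     0.     1.   ]] [[371.64829954   0.         320.87825767]
 [  0.         371.64829954 244.16189363]
 [  0.           0.           1.        ]]
warmer_a 0.95 [620.  42.] [ 0.5457 -0.2264  0.    ]
warmer_a 0.71 [323.  89.] [0.5073 0.1843 0.    ]
warmer_a 0.57 [635. 246.] [ 0.2505 -0.2444  0.    ]
honey_jar 0.85 [631.   7.] [ 0.5835 -0.209   0.049 ]
```

View pics/w3.png

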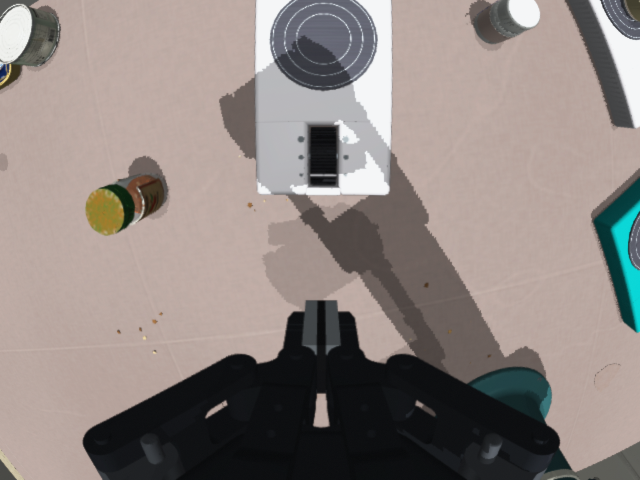

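The white line on B is now at (323,176), leaning to the robot, so B is off and the warmer has not moved. Now to A.

step_arm(series=[0.021,0.053,0,-0.06,0.042,0.106,0,-0.12,0.064,0.159,0,-0.18,0.085,0.212,0,-0.24,0.106,0.265,0,-0.3,0.128,0.318,0,-0.36,0.149,0.371,0,-0.43,0.17,0.424,0,-0.484])

```text
time: 7.48
tool_pos: [0.4744, -0.2441, 0.2456]
tcp_rot: [-3.103, -0.47, 0.005]
wrist_force: [1.2, 1.6, -0.3]
width: 0.0
grip_force: 0.0
```

step_arm(series=[0,0,0.01,0,0,0,0.01,0])

```text
time: 7.72
tool_pos: [0.4736, -0.2415, 0.2349]
tcp_rot: [-3.102, -0.466, 0.008]
wrist_force: [0.5, 0.1, -0.8]
width: 0.004
grip_force: 0.0
```

Run:
```python
from h import *
s=monitor.read_state(); M=R.from_rotvec(s["tcp_rot"]).as_matrix(); print(s["time"],s["tool_pos"],np.arctan2(M[1,0],M[0,0]))
t=np.array([.4862,-.2393,.062]); print(M.T@(t-s["tool_pos"]))
p=viewer.read_camera("wrist")
for d in viewer.spot_point(p,"wheel_a_top"): print(d, at_z(p,d["point"],.062,s))
```

```text
7.725 [ 0.47362793 -0.24153862  0.23486891] 0.2983594560052777
[0.01343095 0.00248432 0.17280095]
{'point': [321.3, 203.9], 'score': 0.75} [ 0.4842931  -0.23712689  0.062     ]
```

step_arm(series=[0.004,0.001,0.05,0,0.004,0.001,0.1,0,0.004,0.001,0.14,0,0.004,0.001,0.16,0,0.004,0.001,0.168,0,0.004,0.001,0.168,0])

```text
time: 8.57
tool_pos: [0.4798, -0.2415, 0.0705]
tcp_rot: [-3.106, -0.471, 0.0]
wrist_force: [0.5, 0.7, 0.6]
width: 0.002
grip_force: 0.0
```

step_arm(series=[0,0,0.003,0,0,0,0.006,0,0,0,0.008,0,0,0,0.008,0])

```text
time: 9.07
tool_pos: [0.4796, -0.2424, 0.0622]
tcp_rot: [-3.106, -0.469, 0.0]
wrist_force: [-0.0, 0.1, 0.1]
width: -0.001
grip_force: 0.0
```

step_arm(series=[0,0,0.002,0,0,0,0.003,0,0,0,0.003,0])

```text
time: 9.45
tool_pos: [0.48, -0.2425, 0.0597]
tcp_rot: [3.106, 0.469, 0.001]
wrist_force: [-1.2, -0.1, 4.6]
width: -0.003
grip_force: 2.3
```

step_arm(series=[0,0,0.001,0,0.003,0,0.001,0,0.006,0,0.001,0,0.009,0,0.001,0,0.012,0,0.001,0,0.015,0,0.001,0,0.0165,0,0.001,0,0.0165,0,0.001,0])

```text
time: 10.45
tool_pos: [0.4962, -0.2374, 0.0588]
tcp_rot: [3.106, 0.469, 0.002]
wrist_force: [1.1, 1.1, 4.7]
width: 0.002
grip_force: 2.6
```

step_arm(series=[0,0,-0.01,0,0,0,-0.03,0,-0.02,0,-0.08,0,-0.06,0,-0.14,0,-0.07,0,-0.19,0,-0.07,0,-0.19,0])

```text
time: 11.2
tool_pos: [0.4305, -0.2606, 0.2548]
tcp_rot: [3.099, 0.466, 0.013]
wrist_force: [0.7, 0.3, 0.3]
width: -0.002
grip_force: 0.0
```

```bash
python3 look.py w4
python3 - <<'E'
from h import *
p=viewer.read_camera("side")["image"]
cv2.imwrite("pics/s4.png",cv2.resize(p[200:400,260:460,::-1],None,fx=3,fy=3,interpolation=2))
E
```

```text
11.2 [ 0.43045657 -0.26057515  0.2547981 ] [3.09864742 0.46575954 0.01289345] [0.73743808 0.30562865 0.25976444]
[[-0.002  0.947  0.32   0.082]
 [ 1.     0.001  0.001 -0.   ]
 [ 0.001  0.32  -0.947 -0.144]
 [ 0.     0.     0.     1.   ]] [[371.64829954   0.         320.87825767]
 [  0.         371.64829954 244.16189363]
 [  0.           0.           1.        ]]
wheel_a_top 0.74 [311. 154.] [ 0.4811 -0.2369  0.062 ]
warmer_a 0.84 [315.  89.] [ 0.5446 -0.2211  0.    ]
warmer_a 0.8 [266. 335.] [ 0.2472 -0.2462  0.    ]
warmer_a 0.78 [15. 63.] [0.5079 0.1893 0.    ]
honey_jar 0.89 [318.  40.] [ 0.586  -0.2119  0.049 ]
```

View pics/w4.png

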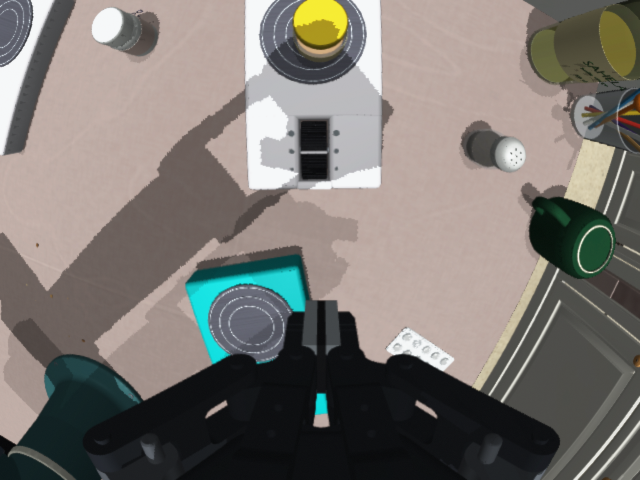

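View pics/s4.png

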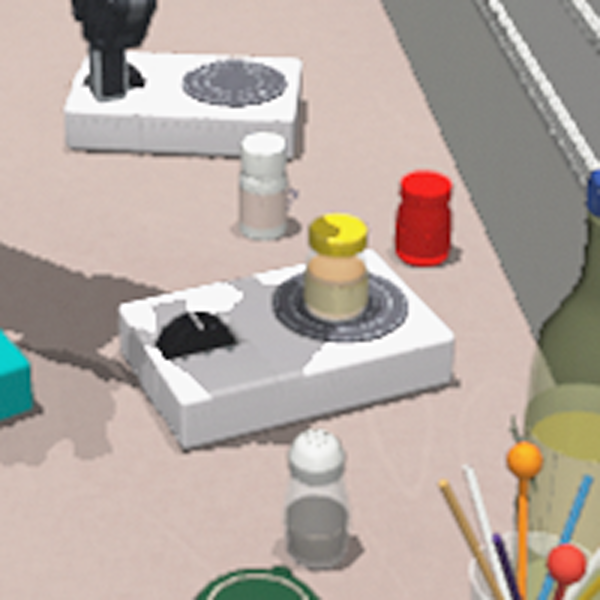

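Wheel A's line is now mid-wheel at (314,152), straight up and level with the middle dots, so A is at low. The jar and bystanders are where they were, and the hand is about 19 cm above, touching nothing.

```bash
python3 -c "
from workcell import job; print(job.finish_job())"
```

```text
the job is handed in; nothing more can be done
None
```

I rolled the empty warmer's wheel from low to off, then the honey warmer's wheel from off to low; a camera check after each roll confirmed the setting, nothing else moved, the hand is clear, and the job is handed in.

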